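# Tune the bathroom radio by its edge thumbwheel

## Task

Tune the pink radio on the vanity: roll its orange thumbwheel with a fingertip until the red pointer in the black window stands beside the green tab. Leave the grey volume wheel as it is, and take your hand off when done.

Things in the scene. Friction and masses are not known exactly. Their poses are not given: they have to be found in the camera images.
- tuner_crown (a point): Topmost point of the orange ribbed tuning wheel, 56 mm across and 18 mm wide, on a level axle in the radio's top. It stands 14 mm proud (crown 74 mm above the vanity) between white cheeks 5 mm high, 2 mm off its sides. x along the axle, y along the radio's long side, the way the rim rolls, z up. Press lightly (2 to 8 N) and drag along +y or -y; it turns easily and stays where left.
- pointer (a point): Centre of the red pointer, 3 mm wide (y), 30 mm long (x), in the black window on the top of the pink radio (120 x 230 x 60 mm, fixed on the vanity); cannot be touched. y along the radio's long side. Geared to the orange wheel, it moves as far and to the same side as the wheel's crown: 10 mm rolled to +y moves it 10 mm to +y.
- green_tab: Green preset tab, 10 x 20 x 4 mm (20 mm along y), fixed on the radio's top at the far edge of the black window, 30 to 44 mm left or right of its middle; origin under its centre, y along the radio's long side. A blue tab of the same size, for another station, is on the other side.
- volume_wheel (a joint): Turn (rad, 0 at the start) of the grey ribbed volume wheel, of the same size as the orange one and beside it, 110 mm away along the radio's long side, on one side or the other. To be left alone.

How it is judged:
By the outcome, as a careful person would: the job done as asked, in the order asked, and still so for the second after the job is handed in, with the robot touching nothing.
It also fails if it takes over 40 s, if anything falls off the work surface, if the arm or the gripper's body presses on something with over 40 N, if the wrist force passes 120 N, or if a joint passes its speed limit or range.

## Robot

A 6-joint arm with a two-finger parallel gripper is mounted at the origin on the work surface. World frame = base frame: x ahead of the robot, y to its left, z up, the work surface at z = 0. Lengths are in m, angles in rad, forces in N, time in s.
With the tool pointing down it reaches from about 0.3 to 0.875 m from the base axis. Payload 6.4 kg.
Tool frame: the origin (TCP) lies between the finger pads; the fingertips stand 25 mm ahead of it and the grasp point (between the pads) lies 6 mm ahead of it; y points along the fingers, x is the direction in which the jaws open and shut, and the axes are right-handed (so a half turn about y gives the same grasp; the last joint's range is limited). The gripper opens to 85 mm and grips with 20 to 120 N. Pads are 22 mm wide; open, the fingers measure 114 mm over their backs; the gripper's body (76 mm by 85 mm) begins 54 mm behind the grasp point. The pads swing forward as they close: fully open they stand 13 mm farther back than shut.
Start: joints at [-1.335, 0.181, 1.607, -0, 1.354, -0.206], TCP at [0.246, -0.52, 0.256] pointing down, gripper open.
Joint ranges: [-2.99, 2.99], [-0.89, 2.07], [0.3, 2.58], [-1.14, 4.28], [0, 2.63], [-3.12, 3.12]. Speed limits (rad/s): [2.57, 2.57, 3.01, 3.14, 3.14, 3.14].

## Interface

Orientations are given as a unit quaternion [w, x, y, z].
In Python, from bench import ctrl, vision, ticket, find_in, regions_of, pinpoint gives the robot as it stands.
- The arm moves only by the tool apply_moves, never from a script. Its argument "increments" is a list of rows, each an object of numbers: "x", "y", "z": the shift along the tool's x, y, z in cm; "ax", "ay", "az": the turn, a rotation vector about the tool's x, y, z in rad; "grip": the closure, from 0 (fully open) to 1 (shut). A call has 1 to 12 rows; each row is the pose to reach, as a shift and turn from the pose measured when the call began, along the tool's axes at that moment; what a row does not reach only later rows make up. A row lasts 1/8 s, in which the tool goes at most 62.5 mm and 10.7 degrees, less where a joint would pass 70% of its speed; a pose out of reach is approached as far as the arm can. A call with a gripper value outside its range is refused whole. The fingers move at their own pace and stop on an object; the grip force is fixed at half the most. Time passes only in rows, so rows that repeat a pose let the fingers close. It gives the time, the measured TCP pose, the force and the opening at its end, in the units of the state.
- ctrl.get_obs(): the state, without advancing time (a new reading comes with each control period).
- vision.camera(name): name is "scene" or "side" or "wrist"; returns the picture (480x640x3 uint8, red, green, blue); there is no depth.
- vision.camera_params(name): a dict with "intrinsics" (3x3 intrinsics, pixels), "k1" (the pictures are not rectified: a ray, as slopes to the right and down, at radius r is drawn at 1 + k1 r^2 times it, then the intrinsics apply), "R" (3x3) and "t" (3): a world point X has camera coordinates R X + t. Camera axes: x right, y down, z forward; pixel columns grow to the right and rows downward; lengths in m; the calibration is good to about 2 mm. A picture is of the moment at which its call begins: read the wrist's pose just before it. camera_params takes no time and is no camera call; for the wrist camera it gives the pose at the moment of the call.
- ticket.hand_in(): hands the job in, once; it reports no verdict.
Trained networks look in the newest picture that a camera, given by its name, has taken for a name from the list of things; names that differ only in an ending like _2 or _b are one class to them, and where a whole thing is asked for, a point or a joint stands for the part that bears it (a point fixed in the world has none). Each returns a list of dicts, best first, with "p" (0 to 1); they miss things now and then, are a little off and sometimes report something else, mostly with a low value. They report only what shows in the picture. A call takes as long as a camera call.
- find_in(camera, query): "rect" ([centre column, centre row, width, height] in pixels, round what is visible of it).
- regions_of(camera, query): "mask" (480x640 bool, what is visible of it) and "rect" ([centre column, centre row, width, height] in pixels, round what is visible of it).
- pinpoint(camera, query): "xy" ([column, row] in pixels: a listed point, or the origin of a listed thing).
The state is a dict: "time_s": time; "q": joint angles; "dq": joint speeds; "joint_efforts": joint torques, N m; "eef_pos": TCP position; "eef_rot": TCP orientation; "wrist_force": force on the tool from outside, world axes, zero at the start; "torque": the same for the moment, N m; "opening": opening from 0.0 (shut) to 1.0 (fully open).
Only numpy, scipy, OpenCV 4.12 (cv2) and the standard library are available. Lean on these libraries where they do the work, as an engineer would, in place of code of your own. Each camera call takes 0.05 s, during which the arm holds its last target.

## Working session

There is one attempt and no reset: what is moved stays moved. The work goes in short steps, Python scripts to look and compute and a tool call to move; the robot and the scene stay as the last step left them, time stands still between calls to the robot, and variables do not carry over. Pictures are saved under pics/ and viewed, and the job is handed in when it is done.

Besides the shell and the picture viewer there is one more tool, called after "Emit:" in YAML: its name, and indented under it one key for each argument. apply_moves: Moves the arm, as the interface text tells. Its arguments: {"type":"object","properties":{"increments":{"type":"array","items":{"type":"object","properties":{"x":{"type":"number"},"y":{"type":"number"},"z":{"type":"number"},"ax":{"type":"number"},"ay":{"type":"number"},"az":{"type":"number"},"grip":{"type":"number"}}}}},"required":["increments"]}

```bash
mkdir -p pics; ls
cat > h.py <<'E'
from bench import ctrl, vision, ticket, find_in, regions_of, pinpoint
import numpy as np, cv2
def ray(cam,uv,P=None):
    p=P or vision.camera_params(cam); K=np.array(p["intrinsics"]);k1=p["k1"]
    d=np.array([(uv[0]-K[0,2])/K[0,0],(uv[1]-K[1,2])/K[1,1]])
    s=d.copy()
    for _ in range(30): s=d/(1+k1*(s@s))
    R=np.array(p["R"]);t=np.array(p["t"])
    return -R.T@t, R.T@np.array([s[0],s[1],1.0])
def onz(cam,uv,z,P=None):
    o,d=ray(cam,uv,P); return o+d*(z-o[2])/d[2]
def proj(cam,X,P=None):
    p=P or vision.camera_params(cam); K=np.array(p["intrinsics"])
    c=np.array(p["R"])@np.array(X)+np.array(p["t"]); s=c[:2]/c[2]; s=s*(1+p["k1"]*(s@s))
    return np.array([K[0,0]*s[0]+K[0,2],K[1,1]*s[1]+K[1,2]])
def snap(cam,name):
    im=vision.camera(cam); cv2.imwrite(f"pics/{name}.png",im[:,:,::-1]); return im
E
python3 - <<'E'
from h import *
print(ctrl.get_obs())
Z={'tuner_crown':.074,'pointer':.06,'green_tab':.06,'volume_wheel':.074}
for c in ["scene","side"]:
    snap(c,c+"0")
    for q in Z:
        for r in pinpoint(c,q)[:2] if q!='volume_wheel' else find_in(c,q)[:2]:
            xy=r.get("xy",r.get("rect"))
            print(c,q,r["p"],np.round(xy,1),np.round(onz(c,xy[:2],Z[q]),4))
E
```

```text
pics
{'time_s': 0.0, 'q': array([-1.33527175e+00,  1.81542769e-01,  1.60799442e+00, -9.94928292e-06,
        1.35384804e+00, -2.06286009e-01]), 'dq': array([-0.00043866,  0.00030368, -0.00368584, -0.00115528, -0.00225753,
       -0.00029894]), 'joint_efforts': array([ 1.25707279e-04, -4.44869864e+01, -3.51337337e+01, -3.11336653e-04,
        9.22640786e-03,  1.68315512e-05]), 'eef_pos': array([ 0.24575377, -0.519264  ,  0.25538973]), 'eef_rot': array([ 0.5978455 , -0.59696733,  0.37874949, -0.3778354 ]), 'wrist_force': array([-1.05163295,  0.76108295, -0.34817574]), 'torque': array([-0.03505697,  0.03315449, -0.00207513]), 'opening': 0.9981410653495942}
scene tuner_crown 0.96 [204.3 303. ] [ 0.4709 -0.1365  0.074 ]
scene pointer 0.36 [263.2 303.1] [ 0.5336 -0.0894  0.06  ]
scene green_tab 0.53 [257.3 329.9] [ 0.5525 -0.1298  0.06  ]
scene volume_wheel 0.59 [263.2 261.1  26.5  22.9] [ 0.4961 -0.0334  0.074 ]
side tuner_crown 0.77 [287.1 384.4] [ 0.473  -0.1378  0.074 ]
side green_tab 0.73 [364.8 368.2] [ 0.5541 -0.1292  0.06  ]
side volume_wheel 0.76 [282.5 304.9  18.2  33.2] [ 0.4888 -0.0379  0.074 ]
```

View pics/scene0.png

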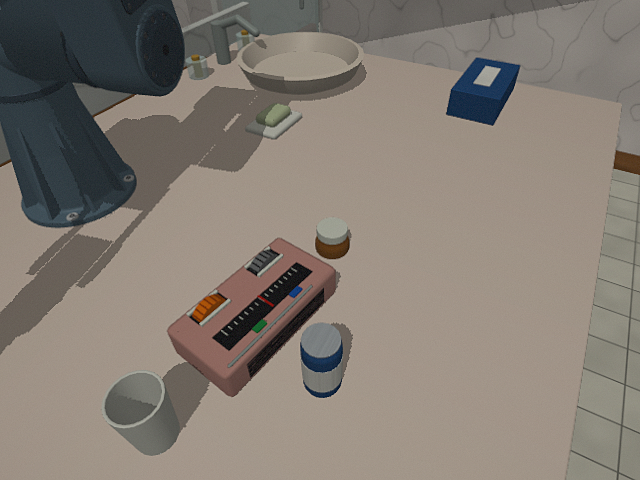

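View pics/side0.png

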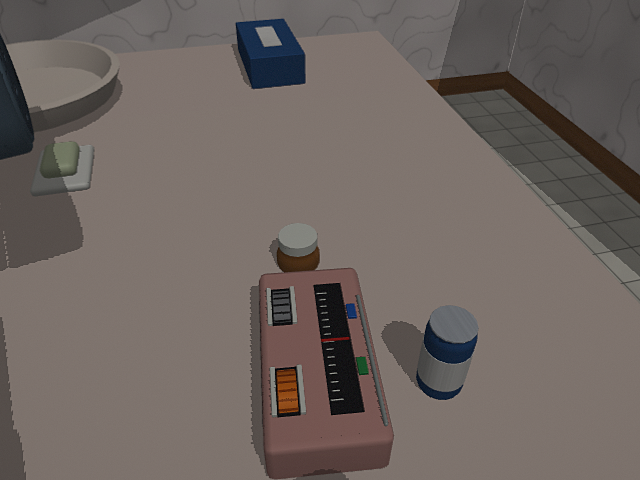

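Run:
```python
import cv2
a=cv2.imread('pics/scene0.png')[230:370,150:330]; b=cv2.imread('pics/side0.png')[270:440,240:430]
cv2.imwrite('pics/sc_crop.png',cv2.resize(a,(720,560),interpolation=2)); cv2.imwrite('pics/si_crop.png',cv2.resize(b,None,fx=3.5,fy=3.5,interpolation=2))
```

```text
(no output)
```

View pics/sc_crop.png

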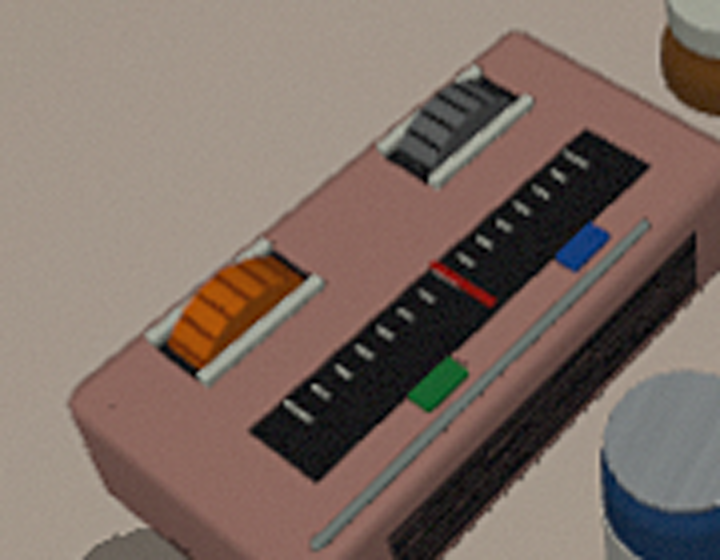

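View pics/si_crop.png

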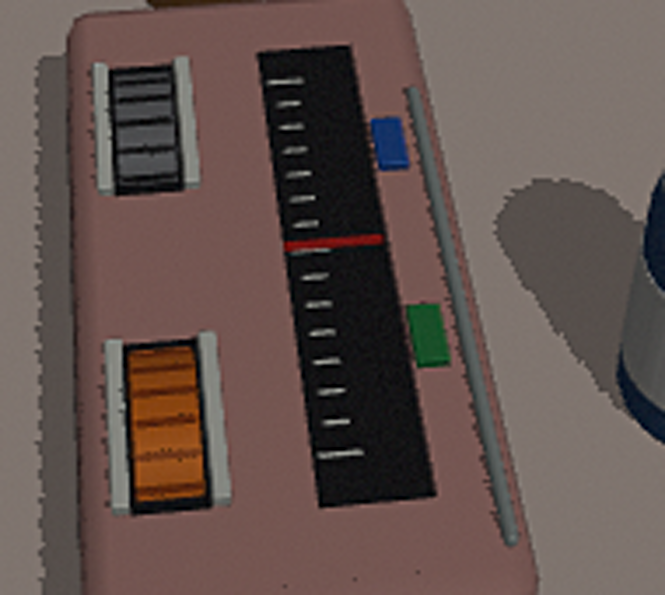

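Both views agree: the radio's long side runs roughly along world y, with the orange wheel at the near (-y) end. The pointer sits at scene (266,301) and side (335,339), and the green tab is on its -y side.

```bash
cat > loc.py <<'E'
from h import *
S=lambda u,v:(u/4+150,v/4+230); D=lambda u,v:(u/3.5+240,v/3.5+270)
pts={'w1':(S(587,130),D(258,52),.06),'w2':(S(649,166),D(350,45),.06),'w3':(S(317,482),D(436,494),.06),'w4':(S(250,431),D(320,507),.06),
'ptr':(S(463,284),D(334,242),.06),'green':(S(437,382),D(429,335),.064),'blue':(S(582,246),D(390,143),.064)}
r={}
for k,(a,b,z) in pts.items():
    A=onz('scene',a,z);B=onz('side',b,z); r[k]=(A+B)/2; print(k,A.round(4),B.round(4))
v=(r['w1']+r['w2']-r['w3']-r['w4'])[:2]; print('yaw of y axis',np.degrees(np.arctan2(v[1],v[0])),np.linalg.norm(v)/2)
v2=(r['blue']-r['green'])[:2];print(np.degrees(np.arctan2(v2[1],v2[0])),np.linalg.norm(v2))
u=v/np.linalg.norm(v); print(u,'roll needed',(r['green']-r['ptr'])[:2]@u)
o=ctrl.get_obs(); from scipy.spatial.transform import Rotation as Ro
q=o['eef_rot']; M=Ro.from_quat([*q[1:],q[0]]).as_matrix(); print(M.round(3))
crown=np.array([.472,-.137,.074]);tgt=crown+[0,0,.025+.03]
print('target in tool cm',M.T@(tgt-o['eef_pos'])*100)
E
python3 loc.py
```

```text
w1 [ 0.5336 -0.0011  0.06  ] [ 0.5324 -0.0035  0.06  ]
w2 [ 0.5636 -0.0055  0.06  ] [ 0.5632 -0.0079  0.06  ]
w3 [ 0.5395 -0.1726  0.06  ] [ 0.5389 -0.1749  0.06  ]
w4 [ 0.5084 -0.1683  0.06  ] [ 0.5077 -0.1709  0.06  ]
ptr [ 0.5346 -0.0847  0.06  ] [ 0.5354 -0.0866  0.06  ]
green [ 0.5527 -0.1249  0.064 ] [ 0.5517 -0.1285  0.064 ]
blue [ 0.564  -0.0527  0.064 ] [ 0.5622 -0.0563  0.064 ]
yaw of y axis 81.63182545004393 0.169010770349946
81.40959861199062 0.07304130274756407
[0.14553351 0.98935332] roll needed -0.03809296449940665
[[ 0.428  0.     0.904]
 [-0.904  0.     0.428]
 [-0.    -1.     0.   ]]
target in tool cm [-24.93349865  12.72835613  36.80704711]
```

Emit:
apply_moves:
  increments:
    - {"x":-4,"y":1,"z":5,"ay":0.1,"grip":1}
    - {"x":-8,"y":2,"z":11,"ay":0.2,"grip":1}
    - {"x":-12,"y":2,"z":17,"ay":0.3,"grip":1}
    - {"x":-16,"y":2,"z":23,"ay":0.4,"grip":1}
    - {"x":-20,"y":2,"z":29,"ay":0.5,"grip":1}
    - {"x":-24,"y":2,"z":35,"ay":0.588,"grip":1}
    - {"x":-25.8,"y":2,"z":37.4,"ay":0.588,"grip":1}
    - {"x":-25.8,"y":5,"z":37.4,"ay":0.588,"grip":1}
    - {"x":-25.8,"y":9,"z":37.4,"ay":0.588,"grip":1}
    - {"x":-25.8,"y":12.7,"z":37.4,"ay":0.588,"grip":1}
    - {"x":-25.8,"y":12.7,"z":37.4,"ay":0.588,"grip":1}
    - {"x":-25.8,"y":12.7,"z":37.4,"ay":0.588,"grip":1}

```text
invalid input
```

Run:
```python
from h import *
from scipy.spatial.transform import Rotation as Ro
snap('scene','scene1');snap('side','side1')
o=ctrl.get_obs();q=o['eef_rot'];M=Ro.from_quat([*q[1:],q[0]]).as_matrix();print(o['time_s'],o['eef_pos'],o['opening'],o['wrist_force']);print(M.round(3))
u=np.array([.1455,.9894]);print('rel crown: axle,roll',(o['eef_pos'][:2]-[.472,-.137])@np.array([[.9894,.1455],[-.1455,.9894]]))
a=cv2.imread('pics/scene1.png')[200:370,150:330]; b=cv2.imread('pics/side1.png')[230:440,220:430]
cv2.imwrite('pics/c1.png',np.hstack([cv2.resize(a,(400,378)),cv2.resize(b,(378,378))]))
```

```text
0.6 [ 0.24586344 -0.51976756  0.25626303] 0.9990445038305479 [0.09197695 0.56782428 0.39908621]
[[ 0.428 -0.     0.904]
 [-0.904  0.     0.428]
 [-0.    -1.    -0.   ]]
rel crown: axle,roll [-0.16804684 -0.4116131 ]
```

View pics/c1.png

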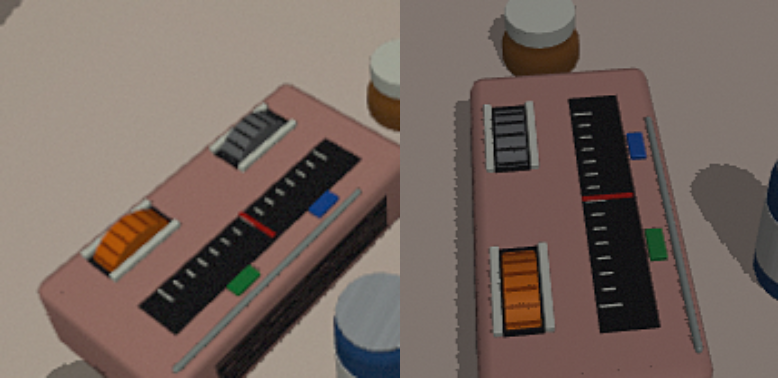

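The call was refused and the arm hasn't moved. I'll try again with every field written out.

Emit:
apply_moves:
  increments:
    - {"x":-4,"y":1,"z":5,"ax":0,"ay":0.1,"az":0,"grip":1}
    - {"x":-8,"y":2,"z":11,"ax":0,"ay":0.2,"az":0,"grip":1}

```text
time_s: 0.85
eef_pos: [0.3048, -0.4102, 0.2377]
eef_rot: [0.556, -0.555, 0.438, -0.438]
wrist_force: [0.8, -0.2, 0.2]
opening: 0.603
```

```bash
cat > rel.py <<'E'
from h import *
import sys
from scipy.spatial.transform import Rotation as Ro
# args: axle mm, roll mm, height of fingertip above crown mm
C=np.array([.472,-.137,.074]); U=np.array([.1455,.9894,0]); A=np.array([.9894,-.1455,0])
def rep(a,r,h):
    o=ctrl.get_obs();q=o['eef_rot'];M=Ro.from_quat([*q[1:],q[0]]).as_matrix();p=np.array(o['eef_pos'])
    d=p-C; print('t',round(o['time_s'],2),'now mm axle,roll,tipheight',np.round([d@A*1e3,d@U*1e3,d[2]*1e3-25],1),'F',np.round(o['wrist_force'],1))
    T=C+A*a/1e3+U*r/1e3+np.array([0,0,.025+h/1e3])
    G=np.column_stack([-U,[0,0,-1],A*1]); 
    if np.linalg.det(G)<0: G[:,2]*=-1
    print('shift cm',np.round(M.T@(T-p)*100,2),'rot',np.round(Ro.from_matrix(M.T@G).as_rotvec(),3))
if __name__=='__main__': rep(*map(float,sys.argv[1:]))
E
python3 rel.py 0 10 30
```

```text
t 0.85 now mm axle,roll,tipheight [-125.7 -294.6  138.7] F [ 0.8 -0.2  0.2]
shift cm [-23.57  10.87  23.02] rot [-0.     0.382 -0.   ]
```

Emit:
apply_moves:
  increments:
    - {"x":-4,"y":0,"z":4,"ax":0,"ay":0.1,"az":0,"grip":1}
    - {"x":-8,"y":0,"z":8,"ax":0,"ay":0.2,"az":0,"grip":1}
    - {"x":-12,"y":0,"z":12,"ax":0,"ay":0.3,"az":0,"grip":1}
    - {"x":-16,"y":0,"z":16,"ax":0,"ay":0.38,"az":0,"grip":1}
    - {"x":-20,"y":0,"z":20,"ax":0,"ay":0.38,"az":0,"grip":1}
    - {"x":-23.6,"y":2,"z":23,"ax":0,"ay":0.38,"az":0,"grip":1}
    - {"x":-23.6,"y":6,"z":23,"ax":0,"ay":0.38,"az":0,"grip":1}
    - {"x":-23.6,"y":10.9,"z":23,"ax":0,"ay":0.38,"az":0,"grip":1}
    - {"x":-23.6,"y":10.9,"z":23,"ax":0,"ay":0.38,"az":0,"grip":1}
    - {"x":-23.6,"y":10.9,"z":23,"ax":0,"ay":0.38,"az":0,"grip":1}

```text
time_s: 2.1
eef_pos: [0.474, -0.1275, 0.1303]
eef_rot: [-0.463, 0.462, -0.534, 0.535]
wrist_force: [-0.2, -1.2, -0.3]
opening: -0.004
```

```bash
python3 - <<'E'
from h import *
snap('scene','scene2');snap('side','side2')
a=cv2.imread('pics/scene2.png')[200:370,150:330]; b=cv2.imread('pics/side2.png')[230:440,220:430]
cv2.imwrite('pics/c2.png',np.hstack([cv2.resize(a,(400,378)),cv2.resize(b,(378,378))]))
E
python3 rel.py 0 10 2
```

```text
t 2.2 now mm axle,roll,tipheight [ 1.3  9.4 32.1] F [ 0.9 -1.1  0.6]
shift cm [-0.06  3.01 -0.14] rot [-0.004  0.002  0.001]
```

View pics/c2.png

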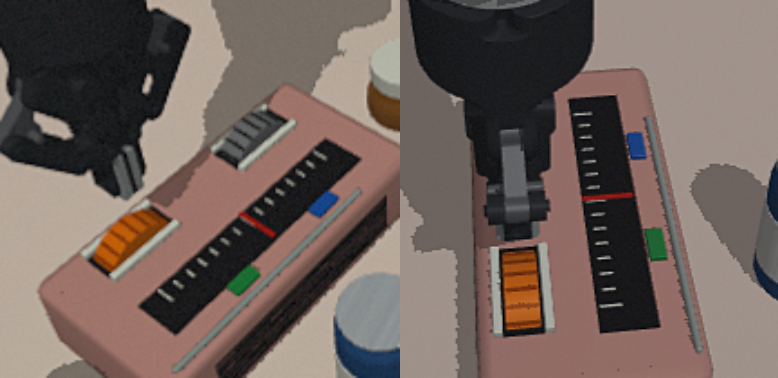

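The fingertips are shut and aligned over the +y flank of the orange wheel, well away from the grey one. The tips look only about 15 mm long along the roll direction, so I'll use short strokes.

Emit:
apply_moves:
  increments:
    - {"x":0.3,"y":1.5,"z":-0.1,"ax":0,"ay":0,"az":0,"grip":1}
    - {"x":0.3,"y":2.9,"z":-0.1,"ax":0,"ay":0,"az":0,"grip":1}
    - {"x":0.3,"y":2.9,"z":-0.1,"ax":0,"ay":0,"az":0,"grip":1}
    - {"x":0.3,"y":2.9,"z":-0.1,"ax":0,"ay":0,"az":0,"grip":1}

```text
time_s: 2.7
eef_pos: [0.4732, -0.1307, 0.1019]
eef_rot: [-0.463, 0.462, -0.534, 0.536]
wrist_force: [0.2, 0.1, -0.4]
opening: -0.0
```

```bash
python3 rel.py 0 6 0
```

```text
t 2.7 now mm axle,roll,tipheight [0.3 6.4 2.9] F [ 0.2  0.1 -0.4]
shift cm [ 0.04  0.29 -0.03] rot [-0.003  0.002  0.001]
```

Emit:
apply_moves:
  increments:
    - {"x":0,"y":0.15,"z":0,"ax":0,"ay":0,"az":0,"grip":1}
    - {"x":0,"y":0.25,"z":0,"ax":0,"ay":0,"az":0,"grip":1}
    - {"x":0,"y":0.25,"z":0,"ax":0,"ay":0,"az":0,"grip":1}

```text
time_s: 3.08
eef_pos: [0.4733, -0.1307, 0.0994]
eef_rot: [-0.463, 0.462, -0.533, 0.536]
wrist_force: [-0.6, 0.4, 0.2]
opening: -0.001
```

Emit:
apply_moves:
  increments:
    - {"x":0,"y":0.1,"z":0,"ax":0,"ay":0,"az":0,"grip":1}
    - {"x":0,"y":0.1,"z":0,"ax":0,"ay":0,"az":0,"grip":1}

```text
time_s: 3.32
eef_pos: [0.4734, -0.1308, 0.099]
eef_rot: [-0.463, 0.462, -0.533, 0.536]
wrist_force: [-1.5, 0.5, 5.1]
opening: -0.006
```

Contact is at tip height 74 mm, as given, with 5 N. Now I'll drag 12 mm towards -y.

Emit:
apply_moves:
  increments:
    - {"x":0.2,"y":0.06,"z":0,"ax":0,"ay":0,"az":0,"grip":1}
    - {"x":0.4,"y":0.06,"z":0,"ax":0,"ay":0,"az":0,"grip":1}
    - {"x":0.6,"y":0.06,"z":0,"ax":0,"ay":0,"az":0,"grip":1}
    - {"x":0.8,"y":0.06,"z":0,"ax":0,"ay":0,"az":0,"grip":1}
    - {"x":1.0,"y":0.06,"z":0,"ax":0,"ay":0,"az":0,"grip":1}
    - {"x":1.2,"y":0.06,"z":0,"ax":0,"ay":0,"az":0,"grip":1}
    - {"x":1.2,"y":0.06,"z":0,"ax":0,"ay":0,"az":0,"grip":1}

```text
time_s: 4.2
eef_pos: [0.4717, -0.143, 0.0987]
eef_rot: [-0.463, 0.462, -0.533, 0.536]
wrist_force: [-2.4, -0.4, 5.6]
opening: -0.001
```

```bash
cat > look.py <<'E'
from h import *
import sys
n=sys.argv[1]
U=np.array([.1455,.9894])
for c in ['side','scene']:
    im=snap(c,c+n).astype(int)
    m=(im[:,:,0]>110)&(im[:,:,1]<60)&(im[:,:,2]<60)
    ok=np.zeros_like(m); ok[270:440,200:390]=1   # radio area
    m&=ok
    k,lab,st,ce=cv2.connectedComponentsWithStats(m.astype(np.uint8))
    for i in range(1,k):
        if st[i,4]>8:
            X=onz(c,ce[i],.06); print(c,'red',st[i,4],ce[i].round(1),X.round(4),'to tab centre mm',round(1e3*((np.array([.5527,-.1249] if c=='scene' else [.5517,-.1285])-X[:2])@U),1))
a=cv2.imread(f'pics/scene{n}.png')[200:370,150:330]; b=cv2.imread(f'pics/side{n}.png')[230:440,220:430]
cv2.imwrite(f'pics/c{n}.png',np.hstack([cv2.resize(a,(400,378)),cv2.resize(b,(378,378))]))
E
python3 look.py 3; python3 rel.py 0 6 4
```

```text
side red 69 [335.9 348.3] [ 0.5326 -0.0984  0.06  ] to tab centre mm -27.1
scene red 45 [212.9 308.9] [ 0.4784 -0.1315  0.06  ] to tab centre mm 17.3
scene red 36 [259.1 306. ] [ 0.5315 -0.0964  0.06  ] to tab centre mm -25.1
t 4.3 now mm axle,roll,tipheight [ 0.6 -5.9 -0.3] F [-2.4 -0.3  5.9]
shift cm [-1.19 -0.43 -0.06] rot [-0.004  0.002  0.002]
```

View pics/c3.png

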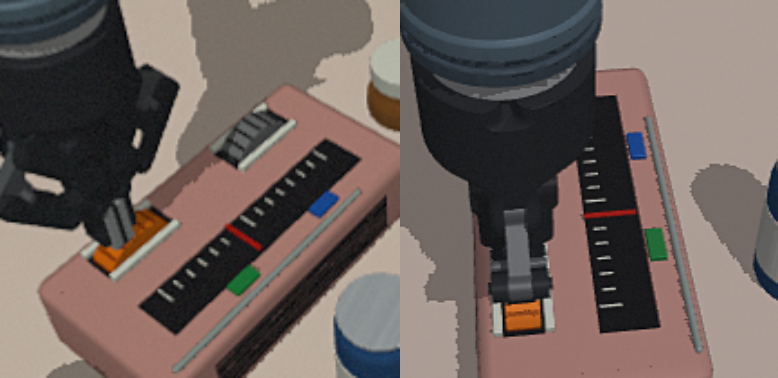

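The pointer followed by 12 mm, leaving about 26 mm. Lift, go back and repeat.

Emit:
apply_moves:
  increments:
    - {"x":0,"y":-0.5,"z":0,"ax":0,"ay":0,"az":0,"grip":1}
    - {"x":0,"y":-0.5,"z":0,"ax":0,"ay":0,"az":0,"grip":1}
    - {"x":-1.25,"y":-0.5,"z":-0.06,"ax":0,"ay":0,"az":0,"grip":1}
    - {"x":-1.25,"y":-0.5,"z":-0.06,"ax":0,"ay":0,"az":0,"grip":1}
    - {"x":-1.25,"y":-0.2,"z":-0.06,"ax":0,"ay":0,"az":0,"grip":1}
    - {"x":-1.25,"y":-0.1,"z":-0.06,"ax":0,"ay":0,"az":0,"grip":1}
    - {"x":-1.25,"y":0.0,"z":-0.06,"ax":0,"ay":0,"az":0,"grip":1}
    - {"x":-1.25,"y":0.04,"z":-0.06,"ax":0,"ay":0,"az":0,"grip":1}
    - {"x":-1.25,"y":0.04,"z":-0.06,"ax":0,"ay":0,"az":0,"grip":1}

```text
time_s: 5.42
eef_pos: [0.4729, -0.1307, 0.0989]
eef_rot: [-0.463, 0.462, -0.533, 0.536]
wrist_force: [-3.0, 2.3, 8.1]
opening: -0.001
```

Emit:
apply_moves:
  increments:
    - {"x":0.2,"y":0.04,"z":0,"ax":0,"ay":0,"az":0,"grip":1}
    - {"x":0.4,"y":0.05,"z":0,"ax":0,"ay":0,"az":0,"grip":1}
    - {"x":0.6,"y":0.06,"z":0,"ax":0,"ay":0,"az":0,"grip":1}
    - {"x":0.8,"y":0.06,"z":0,"ax":0,"ay":0,"az":0,"grip":1}
    - {"x":1.0,"y":0.06,"z":0,"ax":0,"ay":0,"az":0,"grip":1}
    - {"x":1.2,"y":0.06,"z":0,"ax":0,"ay":0,"az":0,"grip":1}
    - {"x":1.3,"y":0.06,"z":0,"ax":0,"ay":0,"az":0,"grip":1}
    - {"x":1.3,"y":0.06,"z":0,"ax":0,"ay":0,"az":0,"grip":1}

```text
time_s: 6.42
eef_pos: [0.471, -0.1438, 0.0985]
eef_rot: [-0.463, 0.463, -0.533, 0.536]
wrist_force: [-3.0, -0.1, 5.3]
opening: 0.002
```

Emit:
apply_moves:
  increments:
    - {"x":0,"y":-0.5,"z":0,"ax":0,"ay":0,"az":0,"grip":1}
    - {"x":0,"y":-0.5,"z":0,"ax":0,"ay":0,"az":0,"grip":1}
    - {"x":-1.3,"y":-0.5,"z":0,"ax":0,"ay":0,"az":0,"grip":1}
    - {"x":-1.3,"y":-0.5,"z":0,"ax":0,"ay":0,"az":0,"grip":1}
    - {"x":-1.3,"y":-0.2,"z":0,"ax":0,"ay":0,"az":0,"grip":1}

```text
time_s: 7.05
eef_pos: [0.4731, -0.1307, 0.1005]
eef_rot: [-0.463, 0.463, -0.533, 0.536]
wrist_force: [0.6, -0.8, -0.3]
opening: 0.001
```

```bash
python3 look.py 4; python3 rel.py 0 6 -0.3
```

```text
side red 76 [338. 359.] [ 0.5311 -0.1118  0.06  ] to tab centre mm -13.5
side red 33 [286.9 389.4] [ 0.4731 -0.134   0.06  ] to tab centre mm 16.9
side red 33 [288.1 408.9] [ 0.4699 -0.1549  0.06  ] to tab centre mm 38.0
scene red 51 [212.5 309.2] [ 0.4782 -0.1322  0.06  ] to tab centre mm 18.1
scene red 39 [252.5 312.7] [ 0.5303 -0.1101  0.06  ] to tab centre mm -11.4
t 7.15 now mm axle,roll,tipheight [-0.2  6.2  1. ] F [-0.3  0.1  0.5]
shift cm [0.02 0.13 0.02] rot [-0.003  0.002  0.002]
```

View pics/c4.png

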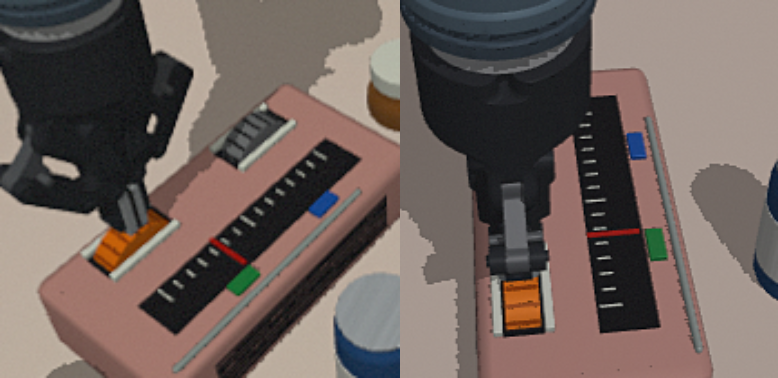

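About 12.5 mm left, so one more stroke.

Emit:
apply_moves:
  increments:
    - {"x":0,"y":0.1,"z":0.02,"ax":0,"ay":0,"az":0,"grip":1}
    - {"x":0,"y":0.17,"z":0.02,"ax":0,"ay":0,"az":0,"grip":1}
    - {"x":0,"y":0.17,"z":0.02,"ax":0,"ay":0,"az":0,"grip":1}

```text
time_s: 7.52
eef_pos: [0.473, -0.1311, 0.0989]
eef_rot: [-0.463, 0.463, -0.533, 0.536]
wrist_force: [-2.7, 1.9, 7.1]
opening: -0.001
```

Emit:
apply_moves:
  increments:
    - {"x":0.2,"y":0.04,"z":0,"ax":0,"ay":0,"az":0,"grip":1}
    - {"x":0.4,"y":0.05,"z":0,"ax":0,"ay":0,"az":0,"grip":1}
    - {"x":0.6,"y":0.06,"z":0,"ax":0,"ay":0,"az":0,"grip":1}
    - {"x":0.8,"y":0.06,"z":0,"ax":0,"ay":0,"az":0,"grip":1}
    - {"x":1.0,"y":0.06,"z":0,"ax":0,"ay":0,"az":0,"grip":1}
    - {"x":1.2,"y":0.06,"z":0,"ax":0,"ay":0,"az":0,"grip":1}
    - {"x":1.2,"y":0.06,"z":0,"ax":0,"ay":0,"az":0,"grip":1}

```text
time_s: 8.4
eef_pos: [0.4713, -0.1433, 0.0986]
eef_rot: [-0.463, 0.463, -0.533, 0.536]
wrist_force: [-2.3, -0.4, 5.3]
opening: 0.004
```

Emit:
apply_moves:
  increments:
    - {"x":0,"y":-0.5,"z":0,"ax":0,"ay":0,"az":0,"grip":1}
    - {"x":0,"y":-2,"z":0,"ax":0,"ay":0,"az":0,"grip":1}
    - {"x":0,"y":-6,"z":0,"ax":0,"ay":0,"az":0,"grip":1}
    - {"x":0,"y":-10,"z":-5,"ax":0,"ay":0,"az":0,"grip":1}
    - {"x":0,"y":-10,"z":-9,"ax":0,"ay":0,"az":0,"grip":1}
    - {"x":0,"y":-10,"z":-9,"ax":0,"ay":0,"az":0,"grip":1}
    - {"x":0,"y":-10,"z":-9,"ax":0,"ay":0,"az":0,"grip":1}

```text
time_s: 9.28
eef_pos: [0.3826, -0.1305, 0.1993]
eef_rot: [-0.463, 0.462, -0.533, 0.537]
wrist_force: [0.8, 0.4, 0.4]
opening: 0.004
```

```bash
python3 look.py 5; python3 rel.py 0 6 -0.3
python3 - <<'E'
import cv2,numpy as np
a=cv2.imread('pics/scene5.png')[270:350,190:310]; b=cv2.imread('pics/side5.png')[300:430,270:400]
cv2.imwrite('pics/z5.png',np.hstack([cv2.resize(a,(400,267),interpolation=2),cv2.resize(b,(267,267),interpolation=2)]))
E
```

```text
side red 71 [339.9 369.3] [ 0.5294 -0.1243  0.06  ] to tab centre mm -0.9
side red 29 [287.2 393.4] [ 0.4725 -0.1384  0.06  ] to tab centre mm 21.3
side red 24 [288.  403.2] [ 0.4711 -0.1489  0.06  ] to tab centre mm 32.0
scene red 13 [220.8 299.5] [ 0.4776 -0.1133  0.06  ] to tab centre mm -0.6
scene red 10 [205.7 303. ] [ 0.4628 -0.1285  0.06  ] to tab centre mm 16.6
scene red 14 [214.4 304.6] [ 0.4753 -0.1247  0.06  ] to tab centre mm 11.1
scene red 9 [202.7 308.9] [ 0.4659 -0.1384  0.06  ] to tab centre mm 26.0
scene red 36 [245.8 318.6] [ 0.5282 -0.1225  0.06  ] to tab centre mm 1.2
t 9.38 now mm axle,roll,tipheight [-89.3  -6.5  99.7] F [0.6 0.  0.5]
shift cm [-1.26 10.04  8.89] rot [-0.004  0.002  0.003]
```

View pics/c5.png

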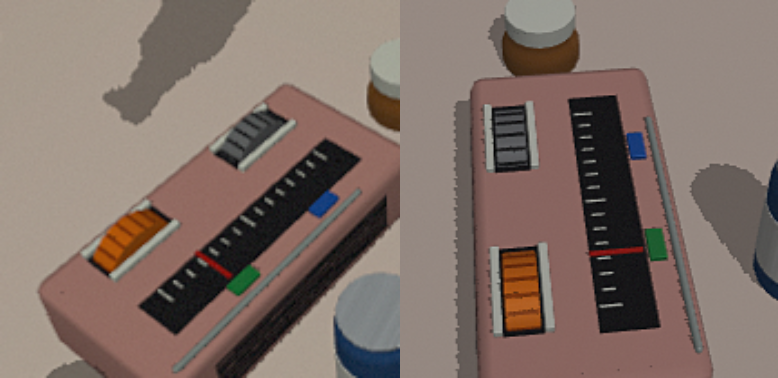

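View pics/z5.png

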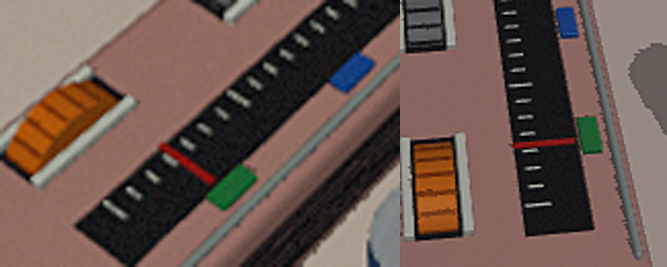

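The mechanics worked, but by eye the pointer looks slightly past the tab's middle. The green blob includes the tab's side faces, so I'll fit the tab and the pointer as boxes.

```bash
cat > fit.py <<'E'
from h import *
import sys
from scipy.optimize import minimize
n=sys.argv[1]
U=np.array([.1455,.9894]);A=np.array([.9894,-.1455])
def soft(im,kind):
    im=im.astype(float);R,G,B=im[...,0],im[...,1],im[...,2]
    s={'g':G-np.maximum(R,B),'b':B-np.maximum(R,G)}.get(kind, R-np.maximum(G,B)) 
    return s
def ren(c,P,x,sz,z0,roi,k=8):
    pts=[]
    for a in(-1,1):
        for b in(-1,1):
            for h in(0,sz[2]):
                w=np.array(x)+A*a*sz[0]/2+U*b*sz[1]/2
                pts.append((proj(c,[w[0],w[1],z0+h],P)-[roi[0],roi[1]]+.5)*k)
    hull=cv2.convexHull(np.array(pts,np.float32))
    m=np.zeros(((roi[3]-roi[1])*k,(roi[2]-roi[0])*k),np.uint8)
    cv2.fillConvexPoly(m,np.round(hull*16).astype(np.int32),255,cv2.LINE_8,4)
    return cv2.resize(m,None,fx=1/k,fy=1/k,interpolation=cv2.INTER_AREA)/255.
for c in['scene','side']:
    im=cv2.imread(f'pics/{c}{n}.png')[:,:,::-1]; P=vision.camera_params(c); res={}
    for name,kind,x0,sz,z0 in[('green','g',(.552,-.127),(.01,.02,.004),.06),('ptr','r',(.529,-.1235),(.03,.003,0.0),.06),('blue','b',(.563,-.0545),(.01,.02,.004),.06)]:
        if name=='ptr' and len(sys.argv)>2: x0=(float(sys.argv[2]),float(sys.argv[3]))
        ctr=proj(c,[*x0,z0],P); r=18; roi=[int(ctr[0])-r,int(ctr[1])-r,int(ctr[0])+r,int(ctr[1])+r]
        s=soft(im,kind)[roi[1]:roi[3],roi[0]:roi[2]]; s=np.clip(s,25 if kind!='r' else 50,None); s-=s.min()
        if kind=='r': s[:, :][im[roi[1]:roi[3],roi[0]:roi[2],1]>70]=0
        s/=np.percentile(s[s>0],70); s=np.clip(s,0,1)
        f=lambda d:((ren(c,P,np.array(x0)+np.array(d)/1e3,sz,z0,roi)-s)**2).sum()
        best=min(((f((i,j)),(i,j)) for i in range(-6,7) for j in range(-6,7)))
        o=minimize(f,best[1],method='Nelder-Mead',options={'initial_simplex':np.array(best[1])+np.array([[0,0],[1,0],[0,1]])})
        res[name]=np.array(x0)+o.x/1e3; print(c,name,res[name].round(4),'cost',round(o.fun,1),'of',round((s**2).sum(),1))
    print(c,'pointer minus green along U mm',1e3*(res['ptr']-res['green'])@U,' tab spacing',1e3*(res['blue']-res['green'])@U,'axle diff',1e3*(res['ptr']-res['green'])@A)
E
python3 fit.py 5
```

```text
scene green [ 0.5515 -0.124 ] cost 20.2 of 84.0
scene ptr [ 0.5277 -0.1222] cost 1.3 of 31.6
scene blue [ 0.5623 -0.0508] cost 16.9 of 70.0
scene pointer minus green along U mm -1.7104576339960034  tab spacing 73.98004158325193 axle diff -23.769875022983506
side green [ 0.5519 -0.1264] cost 35.4 of 136.5
side ptr [ 0.5293 -0.1241] cost 2.2 of 63.7
side blue [ 0.5624 -0.0544] cost 23.8 of 106.9
side pointer minus green along U mm -0.9964406350135888  tab spacing 72.77353718261715 axle diff -22.722403930664104
```

The box fits put the pointer 1.0–1.7 mm past the tab's centre. It's beside the tab, but there's plenty of time for a small correction of +1.5 mm.

```bash
python3 rel.py 0 -1 3
```

```text
t 9.38 now mm axle,roll,tipheight [-89.3  -6.5  99.7] F [0.6 0.  0.5]
shift cm [-0.56  9.71  8.89] rot [-0.004  0.002  0.003]
```

Emit:
apply_moves:
  increments:
    - {"x":-0.56,"y":0,"z":5,"ax":0,"ay":0,"az":0,"grip":1}
    - {"x":-0.56,"y":2,"z":8.9,"ax":0,"ay":0,"az":0,"grip":1}
    - {"x":-0.56,"y":6,"z":8.9,"ax":0,"ay":0,"az":0,"grip":1}
    - {"x":-0.56,"y":9.2,"z":8.9,"ax":0,"ay":0,"az":0,"grip":1}
    - {"x":-0.56,"y":9.7,"z":8.9,"ax":0,"ay":0,"az":0,"grip":1}
    - {"x":-0.56,"y":9.7,"z":8.9,"ax":0,"ay":0,"az":0,"grip":1}
    - {"x":-0.56,"y":9.7,"z":8.9,"ax":0,"ay":0,"az":0,"grip":1}

```text
time_s: 10.25
eef_pos: [0.4731, -0.1386, 0.1036]
eef_rot: [-0.463, 0.462, -0.532, 0.537]
wrist_force: [0.4, 0.0, -0.0]
opening: 0.001
```

```bash
python3 rel.py 0 -1 -0.5
```

```text
t 10.25 now mm axle,roll,tipheight [ 1.3 -1.4  4.6] F [ 0.4  0.  -0. ]
shift cm [-0.04  0.5  -0.14] rot [-0.006  0.002  0.004]
```

Emit:
apply_moves:
  increments:
    - {"x":0,"y":0.3,"z":-0.13,"ax":0,"ay":0,"az":0,"grip":1}
    - {"x":0,"y":0.42,"z":-0.13,"ax":0,"ay":0,"az":0,"grip":1}
    - {"x":0,"y":0.48,"z":-0.13,"ax":0,"ay":0,"az":0,"grip":1}
    - {"x":0,"y":0.51,"z":-0.13,"ax":0,"ay":0,"az":0,"grip":1}
    - {"x":0,"y":0.51,"z":-0.13,"ax":0,"ay":0,"az":0,"grip":1}

```text
time_s: 10.88
eef_pos: [0.472, -0.1385, 0.099]
eef_rot: [-0.463, 0.462, -0.532, 0.537]
wrist_force: [-1.1, 0.8, 5.6]
opening: 0.001
```

Emit:
apply_moves:
  increments:
    - {"x":-0.05,"y":0.05,"z":0,"ax":0,"ay":0,"az":0,"grip":1}
    - {"x":-0.1,"y":0.05,"z":0,"ax":0,"ay":0,"az":0,"grip":1}
    - {"x":-0.15,"y":0.05,"z":0,"ax":0,"ay":0,"az":0,"grip":1}
    - {"x":-0.16,"y":0.05,"z":0,"ax":0,"ay":0,"az":0,"grip":1}
    - {"x":-0.16,"y":0.05,"z":0,"ax":0,"ay":0,"az":0,"grip":1}
    - {"x":-0.16,"y":-0.5,"z":0,"ax":0,"ay":0,"az":0,"grip":1}
    - {"x":-0.16,"y":-3,"z":0,"ax":0,"ay":0,"az":0,"grip":1}
    - {"x":-0.16,"y":-7,"z":0,"ax":0,"ay":0,"az":0,"grip":1}
    - {"x":-0.16,"y":-10,"z":-5,"ax":0,"ay":0,"az":0,"grip":1}
    - {"x":-0.16,"y":-10,"z":-9,"ax":0,"ay":0,"az":0,"grip":1}
    - {"x":-0.16,"y":-10,"z":-9,"ax":0,"ay":0,"az":0,"grip":1}
    - {"x":-0.16,"y":-10,"z":-9,"ax":0,"ay":0,"az":0,"grip":1}

```text
time_s: 12.38
eef_pos: [0.3832, -0.1239, 0.1989]
eef_rot: [-0.463, 0.462, -0.531, 0.538]
wrist_force: [0.1, -0.7, 0.3]
opening: -0.003
```

```bash
python3 look.py 6 >/dev/null; python3 fit.py 6
python3 - <<'E'
import cv2,numpy as np
a=cv2.imread('pics/scene6.png')[230:350,170:330]; b=cv2.imread('pics/side6.png')[270:430,260:400]
cv2.imwrite('pics/z6.png',np.hstack([cv2.resize(a,(480,360),interpolation=2),cv2.resize(b,(315,360),interpolation=2)]))
# grey wheel change since start
for c,(x0,y0,x1,y1) in {'scene':(248,246,280,276),'side':(268,286,296,328)}.items():
    p,q=[cv2.imread(f'pics/{c}{n}.png')[y0:y1,x0:x1].astype(float) for n in(0,6)]
    print(c,'grey diff',np.abs(p-q).mean())
E
```

```text
scene green [ 0.5513 -0.1241] cost 20.5 of 82.1
scene ptr [ 0.5279 -0.1211] cost 0.9 of 31.6
scene blue [ 0.5623 -0.0508] cost 16.8 of 69.3
scene pointer minus green along U mm -0.4110358071327104  tab spacing 74.0830283020019 axle diff -23.59872561378476
side green [ 0.552  -0.1266] cost 35.5 of 135.1
side ptr [ 0.5295 -0.1229] cost 1.9 of 64.0
side blue [ 0.5624 -0.0544] cost 24.0 of 106.0
side pointer minus green along U mm 0.4282714484380743  tab spacing 72.96642600488663 axle diff -22.81089581264774
scene grey diff 4.423611111111111
side grey diff 12.983560090702948
```

View pics/z6.png

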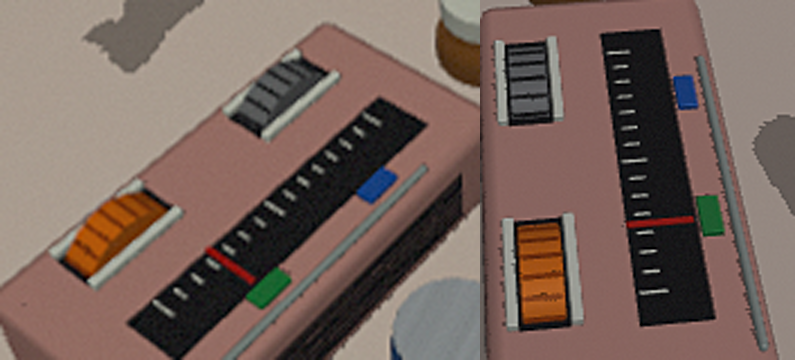

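The pointer is now within about 0.5 mm of the tab's centre in both views. The grey wheel's pixels differ from the start in the side view. I'll check whether that's lighting or movement.

Run:
```python
import cv2,numpy as np
t=[cv2.resize(cv2.imread(f'pics/side{n}.png')[280:335,262:302],(200,275),interpolation=2) for n in(0,1,5,6)]
s=[cv2.resize(cv2.imread(f'pics/scene{n}.png')[242:282,242:286],(200,182),interpolation=2) for n in(0,1,5,6)]
cv2.imwrite('pics/g6.png',np.vstack([np.hstack(t),np.hstack(s)]))
for a in(1,5,6):
  g=[cv2.imread(f'pics/side{n}.png',0)[286:328,270:294].astype(np.float32) for n in(0,a)]
  print(a,cv2.phaseCorrelate(*g),np.corrcoef(g[0].ravel(),g[1].ravel())[0,1],g[0].mean(),g[1].mean())
```

```text
1 ((-0.008804926151437797, 0.48397133974072304), 1.0015089405907525) 0.9987152379229594 65.43849 65.41567
5 ((-0.0006113206975708607, 0.5259723670368501), 1.0072230380994303) 0.9988494844337559 65.43849 77.19246
6 ((0.08405693259094882, 0.5401471784943119), 1.0056352270974054) 0.9989011279577014 65.43849 76.929565
```

View pics/g6.png

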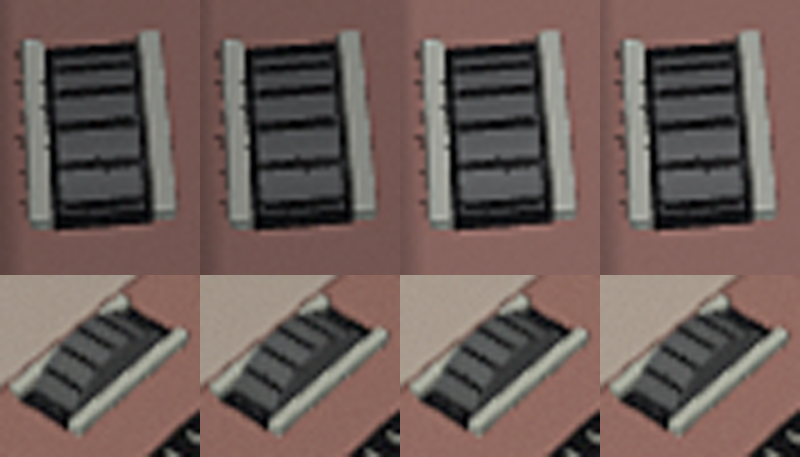

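It's only lighting: correlation with the starting picture is 0.999, and the ribs haven't moved. Handing in.

```bash
python3 -c "
from h import *
print(ticket.hand_in())"
```

```text
the job is handed in; nothing more can be done
None
```

The radio is tuned: the red pointer stands beside the green tab, and the job is handed in. I rolled the orange wheel about 37 mm towards -y in three short strokes, then corrected by about 1.5 mm back towards +y. Contact force was about 5 to 8 N whenever I read it. The hand is lifted well clear, and the clock read about 12.5 s of the 40 s allowed.

- **Pointer:** box fits put it -0.4 mm (scene camera) and +0.4 mm (side camera) from the tab's centre along the radio. The fits to the tab itself were rough. By eye, before the correction, it looked about 3 mm past rather than the fitted 1.0–1.7 mm, so the true error could be a millimetre or two. The tab is 20 mm long.
- **Grey volume wheel:** it hasn't turned. Its brightness changed in the side view because of shadow, but the ribs match the starting picture (correlation 0.999).
- **Refused move:** my first move call was rejected as invalid and moved nothing. I repeated it with every field filled in.

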